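# Bring up the bench power box

## Task

Restore power at the grey bench power box by pressing the breaker rockers: switch the wide red main breaker fully on first, then switch on the two white branch breakers that are free. Each rocker is switched on by pressing down its raised end, the one with the green stripe. Leave the branch breaker under the yellow lockout and padlock alone, and do not lift or shift the tape, the meter or the screwdriver.

Things in the scene. Friction and masses are not known exactly. Their poses are not given: they have to be found in the camera images.
- power_box: Grey steel box fixed on the bench, 250 (x) x 360 (y) x 100 mm high. Origin: centre of its underside; x to its far side, y along it to the main breaker's end. Deck (top) at z = 100 mm. Breakers in a row at x = -15 mm: main at y = +115, the branches at +30, -42 and -114 mm in an order that changes. Outlet lids and a lamp at x = 42 to 106 mm, up to 15 mm above the deck.
- main (a joint): Main's red V-shaped snap rocker, 42 (x) x 36 mm (y), in a black bezel 6 mm high, 56 mm long; pivot along the box's y at the breaker's middle, 6 mm above the deck. 0 rad = off (green-striped half, on the +x side, raised); 0.35 = fully on (striped half level, top face 10 mm above the deck). Pressed near the striped end it resists with about 5 N, snaps over past 0.175 rad and stays.
- main_on (a point): Where to press the main rocker on: on the top face of its striped half, 15 mm from the pivot on the box's +x side, at mid-width. It moves with the rocker: 15 mm above the deck when off, 10 mm above it when on; when off the rocker tip is 17 mm above the deck.
- branch_a (a joint): A free white branch rocker, 42 mm long x 22 mm wide; made like the main, same angles: 0 = off, 0.35 = fully on, same force and snap.
- branch_a_on (a point): Press point on the striped half of branch rocker a, as for the main.
- branch_b (a joint): The other free white branch rocker, same as branch a.
- branch_b_on (a point): Press point on the striped half of branch rocker b, as for the main.
- branch_locked (a joint): The locked-out branch rocker, white, hidden under the yellow lockout hood: 0 = off; it stays off.
- branch_locked_module: The locked-out breaker, fixed on the deck: yellow hood 54 (x) x 34 mm (y) over its rocker, top 28 mm above the deck, and a yellow padlock 36 x 36 x 19 mm lying on the deck 53 to 89 mm from its middle on the box's -x side. Origin: centre of the breaker's foot, on the deck; axes as the box.
- tape: Loose roll of blue tape lying flat on the deck in front of the main breaker, 58 mm across, 19 mm high; origin at the centre of its underside.
- multimeter: Loose yellow meter lying on the bench beyond the branch end of the box, 165 x 82 x 48 mm; origin at the centre of its underside.
- screwdriver: Loose orange screwdriver, 200 mm long, lying on the bench beyond the main's end of the box; origin near its middle on the underside.

How it is judged:
By the outcome, as a careful person would: the job done as asked, in the order asked, and still so for the second after the job is handed in, with the robot touching nothing.
It also fails if it takes over 38 s, if anything falls off the work surface, if the arm or the gripper's body presses on something with over 40 N, if the wrist force passes 120 N, or if a joint passes its speed limit or range.

## Robot

A 6-joint arm with a two-finger parallel gripper is mounted at the origin on the work surface. World frame = base frame: x ahead of the robot, y to its left, z up, the work surface at z = 0. Lengths are in m, angles in rad, forces in N, time in s.
With the tool pointing down it reaches from about 0.25 to 0.775 m from the base axis. Payload 4 kg.
Tool frame: the origin (TCP) lies at the very end of the fingers, on their centre line; the grasp point (between the pads) lies 19 mm behind it (ctrl.pinch_z is the distance from the TCP to the grasp point, in m); z points along the fingers, y is the line along which they close (so a half turn about z gives the same grasp; the last joint's range is limited). The gripper opens to 94 mm and grips with 3 to 60 N. Pads are 16 mm wide; open, the fingers measure 119 mm over their backs; the gripper's body (75 mm by 177 mm) begins 78 mm behind the grasp point.
Start: joints at [-1.348, 0.087, 1.371, -0, 1.684, -0.103], TCP at [0.176, -0.521, 0.206] pointing down, gripper open.
Joint ranges: [-3.1, 3.1], [-0.76, 2.03], [0.27, 2.55], [-1.08, 4.22], [0.17, 2.65], [-2.57, 2.57]. Speed limits (rad/s): [2.79, 2.79, 3.14, 3.14, 3.14, 3.14].

## Interface

Orientations are given as a rotation vector (axis times angle).
In Python, from workcell import ctrl gives the robot as it stands.
- The arm moves only by the tool shift_gripper, called after ">>>" by a JSON object that holds its "name" and its "arguments", one argument or row to a line. Schema: {"type":"object","properties":{"deltas":{"type":"array","items":{"type":"array","items":{"type":"number"},"minItems":7,"maxItems":7},"minItems":1,"maxItems":5},"squeeze":{"type":"number"},"only":{"type":"string"},"quiet":{"type":"boolean"},"lines":{"type":"string"}},"required":["deltas"],"additionalProperties":false}. deltas is a list of rows, 1 to 5 of them, each of 7 numbers: the finger opening in m, then dx, dy, dz in normalised numbers (1 is 0.8 m), then a rotation vector rx, ry, rz in shares of 45 degrees (1.0 is 45 degrees); each row is the pose to reach, as a shift and turn from the pose commanded when the call began, along the tool's axes at that moment; what a row does not reach only later rows make up. A row lasts 1/10 s, in which the tool goes at most 0.05 m and 0.15 rad, less where a joint would pass 70% of its speed; a pose out of reach is approached as far as the arm can. The fingers move at their own pace and stop on an object; squeeze is the grip in N (left out, the last holds). Time passes only in rows, so rows that do not move let the fingers close. The tool returns the time, the measured TCP pose, the force, the opening and the grip force at its end. only (a regular expression) keeps the lines of the reply that match it, lines (a string "A,B") keeps lines A to B, and quiet returns only ok. Shift and turn numbers lie between -1 and 1, and a call with a number outside is refused. Input that does not fit is refused with a message, and nothing moves.
- ctrl.get_state(): the state, without advancing time (a new reading comes with each control period).
- ctrl.get_image(name): name is "side" or "top" or "wrist"; returns the picture (480x640x3 uint8, blue, green, red); there is no depth.
- ctrl.camera_info(name): a dict with "K" (3x3 intrinsics, pixels), "R" (3x3) and "t" (3): a world point X has camera coordinates R X + t. Camera axes: x right, y down, z forward; pixel columns grow to the right and rows downward; lengths in m; the calibration is good to about 2 mm. A picture is of the moment at which its call begins: read the wrist's pose just before it. camera_info takes no time and is no camera call; for the wrist camera it gives the pose at the moment of the call.
- ctrl.finish_job(): hands the job in; it is judged then, once.
The state is a dict: "time": time; "q": joint angles; "joint_vel": joint speeds; "effort": joint torques, N m; "tool_pos": TCP position; "eef_rot": TCP orientation; "ft_force": force on the tool from outside, world axes, zero at the start; "wrist_torque": the same for the moment, N m; "finger_gap": finger opening in m; "grasp_force": force on a finger pad.
Only numpy, scipy, OpenCV 4.12 (cv2) and the standard library are available. Lean on these libraries where they do the work, as an engineer would, in place of code of your own. Each camera call takes 0.05 s, during which the arm holds its last target. There are 200 camera calls.

## Working session

There is one attempt and no reset: what is moved stays moved. The work goes in short steps, Python scripts to look and compute and a tool call to move; the robot and the scene stay as the last step left them, time stands still between calls to the robot, and variables do not carry over. Pictures are saved under pics/ and viewed, at most 10 in all, crops included, and the job is handed in when it is done.

```bash
ls; mkdir -p pics
```

Run:
```python
from workcell import ctrl
import cv2
s=ctrl.get_state();print(s)
for n in("top","side"):
    cv2.imwrite(f"pics/{n}0.png",ctrl.get_image(n));c=ctrl.camera_info(n);print(n,c)
```

```text
pics
workcell.py
{'time': 0.0, 'q': array([-1.34812467e+00,  8.79216359e-02,  1.37225688e+00, -7.15978862e-06,
        1.68356966e+00, -1.03099968e-01]), 'joint_vel': array([ 0.00017879, -0.00132568,  0.00131703, -0.00081722,  0.00081664,
        0.00154182]), 'effort': array([-2.08889905e-03, -3.40183961e+01, -3.02425361e+01,  7.16505619e-02,
        3.29523382e-02, -1.54313648e-04]), 'tool_pos': array([ 0.17589415, -0.52053981,  0.20432107]), 'eef_rot': array([-3.09788611e+00, -5.09110959e-01,  2.13317774e-04]), 'ft_force': array([ 0.00181528, -0.50667184,  0.0716502 ]), 'wrist_torque': array([ 0.0468024 ,  0.04553639, -0.01234107]), 'grasp_force': 0.0, 'finger_gap': 0.09417106724272034}
top {'K': array([[608.31208578,   0.        , 324.27365732],
       [  0.        , 608.31208578, 245.43188434],
       [  0.        ,   0.        ,   1.        ]]), 'R': array([[-0.0031903 , -0.99955001,  0.02982623],
       [-0.99802785,  0.00131273, -0.06275902],
       [ 0.06269163, -0.02996763, -0.99758293]]), 't': array([0.03243966, 0.54917227, 1.27368326])}
side {'K': array([[604.21782883,   0.        , 319.22802523],
       [  0.        , 604.21782883, 234.04711639],
       [  0.        ,   0.        ,   1.        ]]), 'R': array([[-0.9863561 , -0.16459328, -0.00327121],
       [-0.11065957,  0.6775982 , -0.72705924],
       [ 0.12188563, -0.71677732, -0.68656694]]), 't': array([0.54713313, 0.09057273, 1.26243971])}
```

View pics/top0.png

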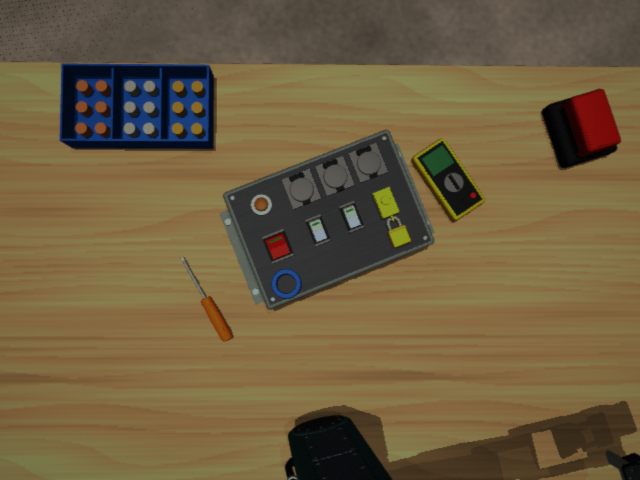

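View pics/side0.png

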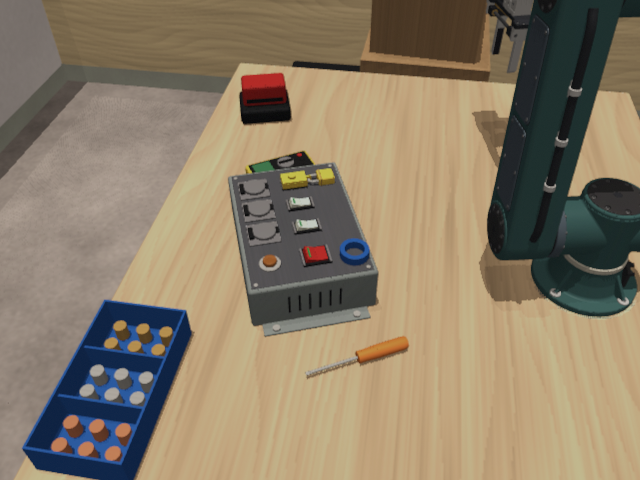

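The top view shows the main at about (278,246), free branches at (317,230) and (351,216), the hood at (386,203) and the tape at (287,283). So the locked branch is the y=-114 one. The side view agrees: main (316,254), branches (307,225) and (300,202).

Create h.py:
```python
import numpy as np,cv2
from workcell import ctrl
from scipy.spatial.transform import Rotation as Ro
def ray(n,p,z):
    c=ctrl.camera_info(n);R,t=c["R"],c["t"];o=-R.T@t
    d=R.T@np.linalg.solve(c["K"],[p[0],p[1],1.]);return o+d*(z-o[2])/d[2]
def tri(a,b):
    A=[]
    for n,p in(("top",a),("side",b)):
        c=ctrl.camera_info(n);P=c["K"]@np.c_[c["R"],c["t"]]
        A.append(P)
    X=cv2.triangulatePoints(A[0],A[1],np.array(a,float).reshape(2,1),np.array(b,float).reshape(2,1)).ravel();return X[:3]/X[3]
def blobs(m,box,mn=30):
    k=np.zeros_like(m);x0,y0,x1,y1=box;k[y0:y1,x0:x1]=m[y0:y1,x0:x1]
    n,_,s,c=cv2.connectedComponentsWithStats(k)
    return [c[i] for i in range(1,n) if s[i,4]>mn]
def masks(n,img):
    h=cv2.cvtColor(img,cv2.COLOR_BGR2HSV)
    return dict(red=cv2.inRange(h,(0,150,60),(6,255,255))|cv2.inRange(h,(172,150,60),(180,255,255)),
     white=cv2.inRange(h,(0,0,165),(180,60,255)),green=cv2.inRange(h,(40,90,30),(85,255,255)),yel=cv2.inRange(h,(22,150,80),(35,255,255)))
```

Run:
```python
from h import *
reg={"top":(262,190,402,262),"side":(282,168,345,268)};B={}
for n in reg:
    m=masks(n,cv2.imread(f"pics/{n}0.png"))
    for k in m: B[n,k]=blobs(m[k],reg[n],6);print(n,k,np.round(B[n,k],1).tolist())
# box from deck corners (top view), ordered +x-y, -x-y, -x+y, +x+y
px=[(388,131),(434,240),(268,308),(224,192)]
C=np.array([ray("top",p,.1)[:2] for p in px]);M=np.array([[.125,-.18],[-.125,-.18],[-.125,.18],[.125,.18]])
def fit(M,C):
    a,b=M-M.mean(0),C-C.mean(0);th=np.arctan2((a[:,0]*b[:,1]-a[:,1]*b[:,0]).sum(),(a*b).sum());c,s=np.cos(th),np.sin(th);R=np.array([[c,-s],[s,c]])
    t=C.mean(0)-R@M.mean(0);return th,t,np.round((C-M@R.T-t)*1e3,1)
print(fit(M,C))
```

```text
top red [[277.4, 246.4]]
top white [[352.2, 221.7], [319.4, 234.7]]
top green [[349.0, 210.1], [315.5, 223.3], [275.0, 239.5]]
top yel [[385.7, 203.1], [395.9, 235.9]]
side red [[315.1, 253.9]]
side white [[300.7, 201.2], [307.6, 223.7]]
side green [[308.8, 252.7]]
side yel [[325.4, 176.2], [294.1, 179.9]]
(np.float64(0.3743625430081425), array([0.60021696, 0.02410018]), array([[-7.6,  2.3],
       [ 4.9,  3.7],
       [ 2.9, -1.1],
       [-0.2, -4.8]]))
```

Run:
```python
from h import *
t=cv2.imread("pics/top0.png")[180:300,220:420];cv2.imwrite("pics/c1.png",cv2.resize(t,None,fx=4,fy=4,interpolation=cv2.INTER_NEAREST))
G=np.array([ray("top",p,.1155)[:2] for p in((275,239.5),(315.5,223.3),(349,210.1))])
H=ray("top",(385.7,203.1),.128)[:2]
d=G[0]-G[2];th=np.arctan2(-d[0],d[1]);print("yaw",th,np.linalg.norm(G[0]-G[1]),np.linalg.norm(G[1]-G[2]))
R=np.array([[np.cos(th),-np.sin(th)],[np.sin(th),np.cos(th)]])
print("G in box-rot",(G@R).round(4).tolist(),"hood",H@R)
# red rocker + green: box-frame x extents
m=masks("top",cv2.imread("pics/top0.png"))
for k,nm,z in((m["red"]|m["green"],(262,225,295,262),.11),(m["white"]|m["green"],(306,214,330,248),.11),(m["white"]|m["green"],(340,202,363,235),.11)):
    x0,y0,x1,y1=nm;q=np.argwhere(k[y0:y1,x0:x1])[:,::-1]+[x0,y0]
    P=np.array([ray("top",p,z)[:2] for p in q])@R;print(P.min(0),P.max(0))
B=np.array([tri((277.4,246.4),(315.1,253.9)),tri((352.2,221.7),(300.7,201.2)),tri((319.4,234.7),(307.6,223.7)),tri((385.7,203.1),(294.1,179.9)),tri((275,239.5),(308.8,252.7))])
for b in B: print("tri",b.round(4),(b[:2]@R).round(4))
```

```text
yaw 0.37911805277469574 0.08539512922267517 0.07096239633222423
G in box-rot [[0.5637, -0.0841], [0.5639, -0.1695], [0.5637, -0.2404]] hood [ 0.54881685 -0.3109054 ]
[ 0.53036398 -0.1021939 ] [ 0.57206239 -0.06469267]
[ 0.53228085 -0.17672525] [ 0.56601681 -0.16059442]
[ 0.53308646 -0.24739642] [ 0.5658181  -0.23287533]
tri [0.5416 0.1262 0.1071] [ 0.5498 -0.0832]
tri [ 0.5938 -0.0209  0.1096] [ 0.5439 -0.2392]
tri [0.5678 0.0439 0.1076] [ 0.5437 -0.1694]
tri [ 0.6261 -0.0881  0.1107] [ 0.549  -0.3136]
tri [0.5539 0.1305 0.1128] [ 0.5629 -0.0838]
```

View pics/c1.png

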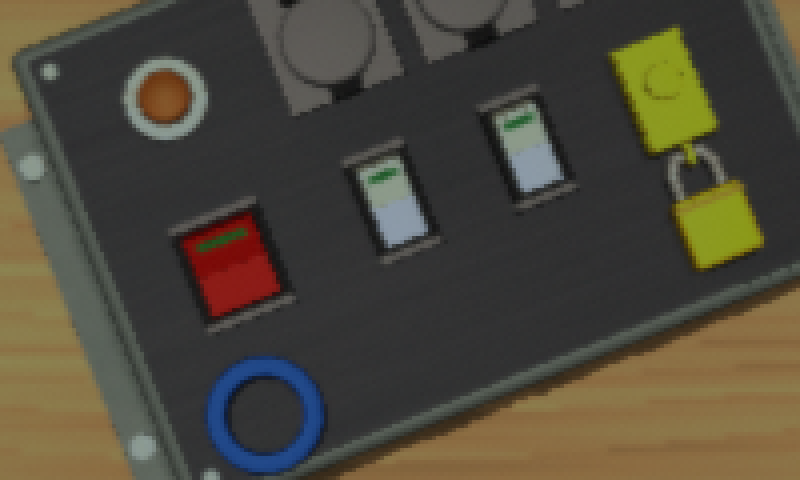

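The crop shows the rockers off, with their stripes on the far (+x) half, well clear of the tape and hood. Both the stripes and the hood give a consistent row and yaw.

Add to h.py:
```python
th=.379;Rb=np.array([[np.cos(th),-np.sin(th)],[np.sin(th),np.cos(th)]])
T={k:Rb@np.array([.566,y]) for k,y in(("main",-.084),("b1",-.169),("b2",-.241))}
def go(k,z):
    s=ctrl.get_state();R=Ro.from_rotvec(s["eef_rot"]).as_matrix()
    yb=np.r_[Rb[:,1],0];best=None
    for sg in(1,-1):
        Y=sg*yb;Z=np.array([0,0,-1.]);D=np.c_[np.cross(Y,Z),Y,Z]
        rv=Ro.from_matrix(R.T@D).as_rotvec()
        if best is None or np.linalg.norm(rv)<np.linalg.norm(best):best=rv
    print(k,T[k].round(4),"shift",(R.T@(np.r_[T[k],z]-s["tool_pos"])).round(4),"rot",best.round(4),"q6",s["q"][5],s["finger_gap"],s["time"])
```

```bash
python3 -c "
from h import *
go('main',.15)"
```

```text
main [0.5569 0.1314] shift [ 0.5696 -0.4956  0.0555] rot [-0.002  -0.0002 -0.0532] q6 -0.10306550183954416 0.09423435366782694 0.1
```

Careful with the scale: shifts go in shares of 0.8 m and turns go in shares of 45 degrees. That gives: 0.185 m / 0.8 = 0.2313, -0.161 m / 0.8 = -0.2013.

>>> {"name": "shift_gripper", "arguments": {
  "deltas": [
    [0,0.0463,-0.0413,0,0,0,0],
    [0,0.0925,-0.0813,0,0,0,0],
    [0,0.1388,-0.1213,0,0,0,0],
    [0,0.185,-0.1613,0,0,0,0],
    [0,0.2313,-0.2013,0,0,0,0]
  ],
  "squeeze": 20
}}

```text
time: 0.6
tool_pos: [0.3002, -0.3074, 0.205]
eef_rot: [-3.1, -0.508, 0.0]
ft_force: [1.1, -0.4, -0.7]
finger_gap: 0.0576
grasp_force: 0.0
```

>>> {"name": "shift_gripper", "arguments": {
  "deltas": [
    [0,0.0463,-0.0413,0,0,0,0],
    [0,0.0925,-0.0813,0,0,0,0],
    [0,0.1388,-0.1213,0,0,0,0],
    [0,0.185,-0.1613,0,0,0,0],
    [0,0.2313,-0.2013,0,0,0,0]
  ]
}}

```text
time: 1.1
tool_pos: [0.4239, -0.0956, 0.2052]
eef_rot: [3.1, 0.509, -0.0]
ft_force: [0.6, -0.3, -0.2]
finger_gap: 0.0177
grasp_force: 0.0
```

>>> {"name": "shift_gripper", "arguments": {
  "deltas": [
    [0,0.0463,-0.0413,0,0,0,0],
    [0,0.0925,-0.0813,0,0,0,0],
    [0,0.1388,-0.1213,0,0,0,0],
    [0,0.185,-0.1613,0,0,0,0],
    [0,0.2313,-0.2013,0,0,0,0]
  ]
}}

```text
time: 1.6
tool_pos: [0.5477, 0.1162, 0.2049]
eef_rot: [3.1, 0.51, -0.001]
ft_force: [0.6, -0.2, 0.2]
finger_gap: 0.0
grasp_force: 0.0
```

```bash
python3 -c "
from h import *
go('main',.15)"
```

```text
main [0.5569 0.1314] shift [ 0.0137 -0.0115  0.0549] rot [ 0.0002  0.0008 -0.0528] q6 1.3524723253029096 8.460042161336498e-06 1.6
```

To row units: 0.055 m / 0.8 = 0.0688, 0.02 m / 0.8 = 0.025, -0.0528 rad / 0.7854 = -0.0672.

>>> {"name": "shift_gripper", "arguments": {
  "deltas": [
    [0,0.0175,-0.015,0.025,0,0,-0.0672],
    [0,0.0175,-0.015,0.0688,0,0,-0.0672],
    [0,0.0175,-0.015,0.0688,0,0,-0.0672],
    [0,0.0175,-0.015,0.0688,0,0,-0.0672]
  ]
}}

```text
time: 2.0
tool_pos: [0.5559, 0.1298, 0.1496]
eef_rot: [3.085, 0.591, -0.005]
ft_force: [0.3, -0.0, 0.8]
finger_gap: 0.0004
grasp_force: 0.0
```

```bash
python3 -c "
from h import *
go('main',.15)
cv2.imwrite('pics/w1.png',ctrl.get_image('wrist'))
cv2.imwrite('pics/s1.png',cv2.resize(ctrl.get_image('side')[130:280,220:400],None,fx=4,fy=4))"
```

```text
main [0.5569 0.1314] shift [ 0.0016 -0.0011 -0.0004] rot [-0.0005  0.0029 -0.0006] q6 1.3225338776173365 0.0003527291483195684 2.0
```

View pics/w1.png

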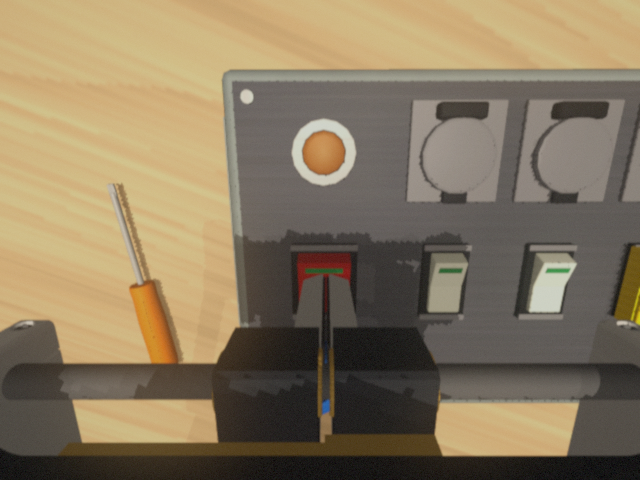

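The wrist view shows the fingers centred on the main rocker, with stripes at (323,271), (450,270) and (557,270). I'll check these by ray.

```bash
python3 -c "
from h import *
for p in((323,271),(450,270),(557,270)): print((ray('wrist',p,.1155)[:2]@Rb).round(4))
print(ctrl.get_state()['tool_pos'][:2]@Rb)"
```

```text
[ 0.5648 -0.0845]
[ 0.5653 -0.1705]
[ 0.5652 -0.2431]
[ 0.56588039 -0.08585808]
```

To row units: 0.041 m / 0.8 = 0.0513, -0.0015 m / 0.8 = -0.0019.

>>> {"name": "shift_gripper", "arguments": {
  "deltas": [
    [0,0,-0.0019,0.0313,0,0,0],
    [0,0,-0.0019,0.0425,0,0,0],
    [0,0,-0.0019,0.0475,0,0,0],
    [0,0,-0.0019,0.0513,0,0,0],
    [0,0,-0.0019,0.0513,0,0,0]
  ]
}}

```text
time: 2.6
tool_pos: [0.5564, 0.1311, 0.1103]
eef_rot: [3.085, 0.591, 0.002]
ft_force: [1.2, 0.5, 1.3]
finger_gap: 0.0005
grasp_force: 0.7
```

To row units: 0.003 m / 0.8 = 0.0038, 0.002 m / 0.8 = 0.0025.

>>> {"name": "shift_gripper", "arguments": {
  "deltas": [
    [0,0,0,0.0025,0,0,0],
    [0,0,0,0.0038,0,0,0],
    [0,0,0,0.0038,0,0,0]
  ]
}}

```text
time: 2.9
tool_pos: [0.5566, 0.1311, 0.1101]
eef_rot: [3.085, 0.591, 0.004]
ft_force: [-4.1, -1.6, 11.4]
finger_gap: 0.0007
grasp_force: 5.7
```

To row units: 0.085 m / 0.8 = 0.1063, -0.044 m / 0.8 = -0.055.

>>> {"name": "shift_gripper", "arguments": {
  "deltas": [
    [0,0,0,-0.045,0,0,0],
    [0,0,0.0525,-0.055,0,0,0],
    [0,0,0.1063,-0.055,0,0,0],
    [0,0,0.1063,-0.055,0,0,0],
    [0,0,0.1063,-0.055,0,0,0]
  ]
}}

```text
time: 3.4
tool_pos: [0.5873, 0.0518, 0.1501]
eef_rot: [-3.085, -0.588, 0.002]
ft_force: [0.1, 0.6, -0.8]
finger_gap: 0.0001
grasp_force: 0.0
```

```bash
python3 -c "
from h import *
go('b1',.15)
cv2.imwrite('pics/s2.png',cv2.resize(ctrl.get_image('side')[150:280,220:400],None,fx=4,fy=4))"
```

```text
b1 [0.5884 0.0524] shift [ 0.0012 -0.0002  0.0001] rot [-0.001   0.001  -0.0023] q6 1.1856196573327085 0.00012279599398373915 3.4
```

View pics/s2.png

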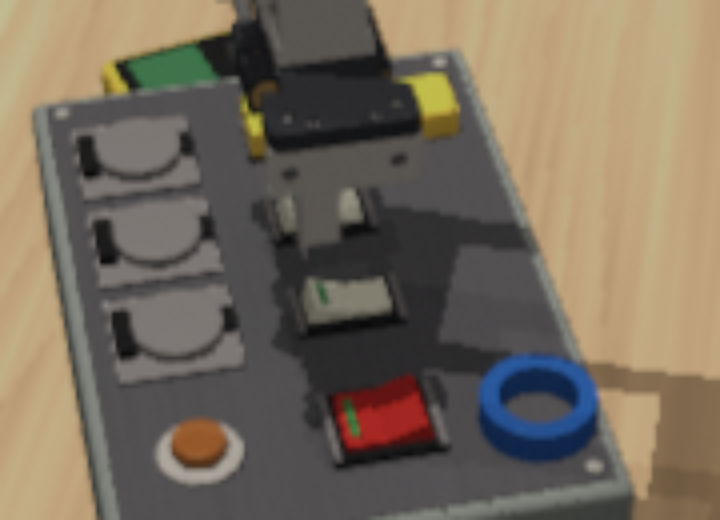

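The main rocker, at (390,415) in the crop, now has its non-striped half raised, so it is on. The tape hasn't moved. Next I press the first branch.

To row units: 0.044 m / 0.8 = 0.055, 0.039 m / 0.8 = 0.0488.

>>> {"name": "shift_gripper", "arguments": {
  "deltas": [
    [0,0.0013,0,0.0313,0,0,0],
    [0,0.0013,0,0.0425,0,0,0],
    [0,0.0013,0,0.0488,0,0,0],
    [0,0.0013,0,0.055,0,0,0],
    [0,0.0013,0,0.055,0,0,0]
  ]
}}

```text
time: 3.95
tool_pos: [0.5877, 0.0539, 0.1101]
eef_rot: [-3.084, -0.593, -0.0]
ft_force: [-6.5, 1.4, 12.4]
finger_gap: 0.0007
grasp_force: 5.9
```

>>> {"name": "shift_gripper", "arguments": {
  "deltas": [
    [0,0,0,-0.045,0,0,0],
    [0,0,0.05,-0.055,0,0,0],
    [0,0,0.0913,-0.055,0,0,0],
    [0,0,0.0913,-0.055,0,0,0],
    [0,0,0.0913,-0.055,0,0,0]
  ]
}}

```text
time: 4.45
tool_pos: [0.6151, -0.0149, 0.1502]
eef_rot: [-3.085, -0.59, 0.002]
ft_force: [0.2, -0.4, -0.6]
finger_gap: -0.0001
grasp_force: 0.0
```

```bash
python3 -c "
from h import *
go('b2',.15)"
```

```text
b2 [ 0.615  -0.0145] shift [ 0.0001 -0.0004  0.0002] rot [-0.0011  0.0009 -0.0011] q6 1.0762178744272108 -6.498240205462017e-05 4.45
```

To row units: 0.044 m / 0.8 = 0.055, 0.039 m / 0.8 = 0.0488.

>>> {"name": "shift_gripper", "arguments": {
  "deltas": [
    [0,0,0.0013,0.0313,0,0,0],
    [0,0,0.0013,0.0425,0,0,0],
    [0,0,0.0013,0.0488,0,0,0],
    [0,0,0.0013,0.055,0,0,0],
    [0,0,0.0013,0.055,0,0,0]
  ]
}}

```text
time: 4.95
tool_pos: [0.6151, -0.0147, 0.1102]
eef_rot: [-3.085, -0.593, -0.0]
ft_force: [-4.7, 0.8, 10.7]
finger_gap: 0.0003
grasp_force: 5.7
```

>>> {"name": "shift_gripper", "arguments": {
  "deltas": [
    [0,0,0,-0.045,0,0,0],
    [0,0,0,-0.1,0,0,0],
    [0,-0.05,0,-0.15,0,0,0],
    [0,-0.1,0.0375,-0.175,0,0,0],
    [0,-0.15,0.075,-0.175,0,0,0]
  ]
}}

```text
time: 5.45
tool_pos: [0.5313, -0.1086, 0.2508]
eef_rot: [3.081, 0.596, 0.01]
ft_force: [0.2, -0.6, 0.5]
finger_gap: 0.0007
grasp_force: 0.0
```

>>> {"name": "shift_gripper", "arguments": {
  "deltas": [
    [0,-0.05,0.025,0,0,0,0],
    [0,-0.1,0.05,0,0,0,0],
    [0,-0.15,0.075,0,0,0,0],
    [0,-0.15,0.075,0,0,0,0],
    [0,-0.15,0.075,0,0,0,0]
  ]
}}

```text
time: 5.95
tool_pos: [0.4412, -0.209, 0.2463]
eef_rot: [-3.086, -0.589, -0.001]
ft_force: [0.6, -0.2, 0.5]
finger_gap: 0.0002
grasp_force: 0.0
```

```bash
python3 -c "
from h import *
cv2.imwrite('pics/s3.png',cv2.resize(ctrl.get_image('side')[150:280,220:400],None,fx=4,fy=4))
cv2.imwrite('pics/t3.png',ctrl.get_image('top'))"
```

```text
(no output)
```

View pics/s3.png

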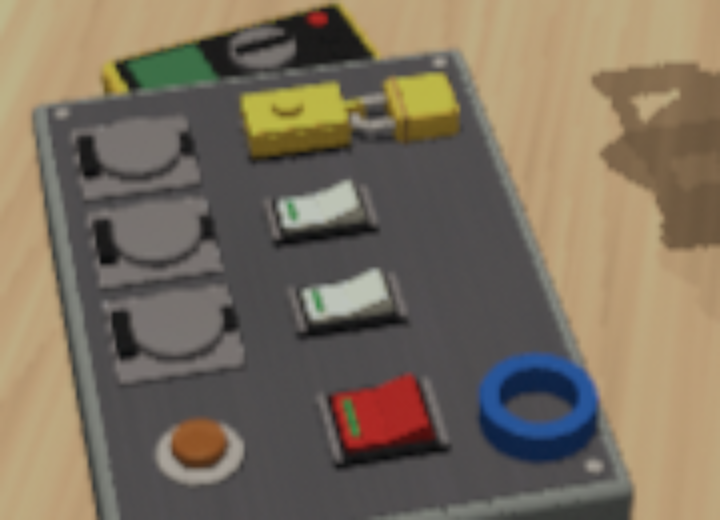

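View pics/t3.png

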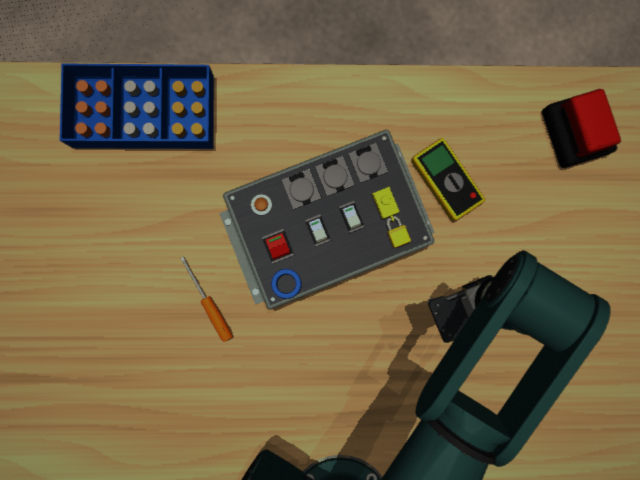

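All three rockers, at (385,415), (348,300) and (320,210) in the side crop, have their striped half level and the other half raised. In the top view the tape (287,283), meter and screwdriver haven't moved, and the arm is clear.

```bash
python3 -c "
from workcell import ctrl
print(ctrl.finish_job())"
```

```text
the job is handed in; nothing more can be done
None
```

I switched the main breaker fully on first, then the two free branch breakers, and handed the job in at about 6 s; the locked branch, tape, meter and screwdriver were left untouched.

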